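# Refit the ratchet cap on a portable fuel tank

### The job

The red fuel tank is filled and its black ratchet cap still lies on the bench: fit the cap. Set it lightly on the filler neck without leaning on it, feel for the notches by turning it until it drops in, then tighten it clockwise until its ratchet clicks (once is enough, three clicks at most, none before it has dropped in) and let go. Leave the two small packs and the pipe coupler where they are.

Things in the scene. Friction and masses are not known exactly. Their poses are not given: they have to be found in the camera images.
- cap: Loose black ratchet cap, 78 mm across, about 0.25 kg, lying right way up on the bench. Origin: centre of the skirt's lower edge; z is its axis, up; its top face is 40 mm above. Under the skirt (bore 72 mm) is a grey plug, 39 mm across, with a tapered nose (20 mm across at its tip, 3 mm above the origin) that finds the neck's mouth.
- cap_grip (a point): Middle of the cap's grip bar on its axis, 50 mm above the cap's origin, axes as the cap's. The bar is 58 mm long (x), 16 mm thick (y), 40 to 61 mm above the origin. Turned clockwise against a stop, the torque rises to 0.12 to 0.2 N m, then falls to nearly nothing as the grip slips one tooth (24 deg) on the plug: a click. Anticlockwise, grip and plug never slip.
- cap_lug (a point): One of the plug's three lugs (at 120 deg, 10 mm wide, reaching 28 mm from the axis, undersides 14.5 mm above the cap's origin), hidden under the skirt; this point is 24.5 mm from the axis, 17 mm above the origin. It starts on the cap's +x axis, right under one end of the grip bar, and falls 24 deg behind it (anticlockwise) with each click.
- tank: Red moulded fuel tank, fixed, 150 mm along its x, 220 mm along its y, 105 mm high, with a black carrying handle and a brass hose barb. Origin: centre of its underside. The aluminium filler neck, 66 mm across and 37 mm tall, stands on it at x -8, y -55 mm. Inside its mouth is a flange, 42 mm bore, with three notches, 38 deg wide, at 120 deg.
- mouth (a point): Centre of the neck's rim, 142 mm above the bench, axes as the tank's. The notches' bearing differs from tank to tank: see or feel it. Cap origin below this point: 14.5 mm with the lugs on the flange, 23 mm dropped in; then turned clockwise some 50 deg, ramps draw it down on its sprung gasket to 25 mm, where the lugs meet stops and the ratchet slips.
- bag_tall: Bystander: greyish see-through bag of small parts standing upright on the bench, 200 mm tall, about 80 x 100 mm; it does not move. It can stand between cap and tank: carry the cap round or over it. Origin: underside.
- pack_kraft: Small brown cardboard pack, 60 x 85 x 50 mm, standing on the bench; origin: centre of its underside. Bystander.
- pack_striped: Small white cardboard pack with red stripes, 50 x 62 x 45 mm, standing on the bench; origin: centre of its underside. Bystander.
- coupler: Grey pipe coupler, 52 mm long, 37 mm across, lying on the bench; origin: centre of its underside. Bystander.
Things that resemble listed ones, but are neither listed nor needed, are in the scene too. Of the things that look like the cap, take the one that is nearest to the robot's base at the start.

How it is judged:
On the way, in this order (a step that is already met when the one before it is completed fails the run):
1. the cap has dropped through the notches onto the neck (z of cap in the frame of mouth below -0.0215 m and horizontal distance between cap and mouth below 0.004 m), for 0.1 s.
2. the ratchet has clicked with the cap drawn down (y of cap_lug in the frame of cap above 0.0085 m and z of cap in the frame of mouth below -0.0235 m), for 0.1 s.
At the end, for the whole second after the job is handed in: The cap sits upright (within 2 deg), centred within 3 mm and drawn fully down on the neck (its origin at least 24.2 mm below the rim; home is 25), its ratchet one to three clicks on, at rest and released; packs and coupler within 20 mm of their starts (z of cap in the frame of mouth below -0.0242 m and horizontal distance between cap and mouth below 0.003 m and angle between cap's own z axis and vertical below 0.04 rad and y of cap_lug in the frame of cap above 0.0075 m and linear speed of cap below 0.01 m/s and not (distance of any of pack_kraft, pack_striped, coupler from where it was at the start of the episode above 0.02 m) and not (x of cap_lug in the frame of cap below 0 m)); the robot touches nothing.
It fails at once if the cap is pressed or forced on the neck with more than 45 N (contact force between cap and tank above 45 N).
It fails at once if a fourth click (x of cap_lug in the frame of cap below 0 m).
It fails at once if a bystander moved by more than 20 mm (distance of any of pack_kraft, pack_striped, coupler from where it was at the start of the episode above 0.02 m).
It fails at once if the ratchet clicks before the cap has dropped in (y of cap_lug in the frame of cap above 0.0085 m and z of cap in the frame of mouth above -0.0215 m).
It also fails if it takes over 64 s, if anything falls off the work surface, if the arm or the gripper's body presses on something with over 40 N, if the wrist force passes 120 N, or if a joint passes its speed limit or range.

### The arm

A 7-joint arm with a two-finger parallel gripper is mounted at the origin on a cart in front of the work surface, level with it; the furniture and walls round the work are solid. World frame = base frame: x ahead of the robot, y to its left, z up, the work surface at z = 0. Lengths are in m, angles in rad, forces in N, time in s.
With the tool pointing down it reaches from about 0.35 to 0.9 m from the base axis. Payload 19.9 kg.
Tool frame: the origin (TCP) lies midway between the tips of the shut fingers; the grasp point (between the pads) lies 19 mm behind it; z points along the fingers, y is the line along which they close (so a half turn about z gives the same grasp; the last joint's range is limited). The gripper opens to 94 mm and grips with 3 to 60 N. Pads are 16 mm wide; open, the fingers measure 119 mm over their backs; the gripper's body (75 mm by 177 mm) begins 78 mm behind the grasp point.
Start: joints at [-1.183, 0.417, -0.01, 1.614, 0.005, 1.111, -0.053], TCP at [0.26, 0.568, 0.205] pointing down, gripper open.
Joint ranges: [-2.81, 2.81], [-0.39, 2.02], [-1.27, 1.25], [0.06, 2.57], [-1.19, 4.33], [0.19, 2], [-2.82, 2.82]. Speed limits (rad/s): [1.89, 1.89, 2.39, 2.39, 3.01, 3.01, 3.01].

### API

Orientations are given as a 3x3 rotation matrix whose columns are the frame's x, y, z axes.
In Python, from bench import * gives the robot as it stands.
- The arm moves only by the tool jog_arm, never from a script. Its argument "series" is a list of rows, each a list of 7 numbers: the finger opening in mm, from 0 to 94, then the shift along the tool's x, y, z in mm, then the turn, a rotation vector about the tool's x, y, z in rad. A call has 1 to 20 rows; each row is the pose to reach, as a shift and turn from the pose commanded when the call began, along the tool's axes at that moment; what a row does not reach only later rows make up. A row lasts 1/12 s, in which the tool goes at most 41.7 mm and 7.16 degrees, less where a joint would pass 70% of its speed; a pose out of reach is approached as far as the arm can. A call with a gripper value outside its range is refused whole. The fingers move at their own pace and stop on an object; "force" is the grip in N (left out, the last holds). Time passes only in rows, so rows that repeat a pose let the fingers close. It gives the time, the measured TCP pose, the force, the opening and the grip force at its end, in the units of the state.
- sense(): the state, without advancing time (a new reading comes with each control period).
- camera(name): name is "scene" or "top" or "wrist"; returns a dict with "img" (420x560x3 uint8, red, green, blue), "fx", "fy", "cx", "cy" (pixels), "R" (3x3) and "t" (3): a world point X has camera coordinates R X + t. Camera axes: x right, y down, z forward; pixel columns grow to the right and rows downward; lengths in m; the calibration is good to about 2 mm. A picture is of the moment at which its call begins. There is no depth.
- sign_off(): hands the job in; it is judged then, once.
The state is a dict: "time": time; "qpos": joint angles; "qd": joint speeds; "joint_efforts": joint torques, N m; "eef_pos": TCP position; "orientation": TCP orientation; "contact_force": force on the tool from outside, world axes, zero at the start; "ft_torque": the same for the moment, N m; "finger_gap": finger opening in m; "grasp_force": force on a finger pad.
Only numpy, scipy, OpenCV 4.12 (cv2) and the standard library are available. Lean on these libraries where they do the work, as an engineer would, in place of code of your own. Each camera call takes 0.05 s, during which the arm holds its last target. There are 200 camera calls.

## Working session

There is one attempt and no reset: what is moved stays moved. The work goes in short steps, Python scripts to look and compute and a tool call to move; the robot and the scene stay as the last step left them, time stands still between calls to the robot, and variables do not carry over. Pictures are saved under pics/ and viewed, at most 10 in all, crops included, and the job is handed in when it is done.

Besides the shell and the picture viewer there is one more tool, called after "Call:" by a JSON object that holds its "method" and its "body", one argument or row to a line. jog_arm: Moves the arm, as the interface text tells. Its arguments: {"type":"object","properties":{"series":{"type":"array","items":{"type":"array","items":{"type":"number"}}},"force":{"type":"number"}},"required":["series"]}

```bash
mkdir -p pics; ls; python3 - <<'E'
from bench import *
import cv2,pickle,numpy as np
s=sense();print({k:np.round(v,3).tolist() for k,v in s.items()})
d={}
for n in["scene","top","wrist"]:
    d[n]=camera(n);c=d[n];cv2.imwrite(f"pics/{n}0.png",c["img"][:,:,::-1]);print(n,c["fx"],c["fy"],c["cx"],c["cy"],np.round(-c["R"].T@c["t"],3),np.round(c["R"],3).tolist())
pickle.dump(d,open("c0.pkl","wb"))
E
```

```text
pics
{'time': 0.0, 'qpos': [-1.183, 0.418, -0.01, 1.614, 0.005, 1.111, -0.053], 'qd': [0.001, 0.0, -0.0, -0.0, -0.0, -0.0, 0.001], 'joint_efforts': [0.002, -85.124, 0.64, -42.597, -0.049, 0.019, 0.0], 'eef_pos': [0.26, 0.568, 0.205], 'orientation': [[-0.909, 0.417, -0.0], [0.417, 0.909, -0.001], [-0.0, -0.001, -1.0]], 'contact_force': [0.532, 0.461, -0.432], 'ft_torque': [0.017, -0.016, 0.048], 'grasp_force': 0.0, 'finger_gap': 0.094}
scene 394.32693043918295 394.32693043918295 282.9909469323631 209.76408273666624 [ 0.167 -0.864  0.67 ] [[0.907, -0.421, 0.015], [-0.214, -0.492, -0.844], [0.363, 0.762, -0.536]]
top 418.41142118932436 418.41142118932436 276.1947966073537 207.25237971082427 [ 0.441 -0.045  1.227] [[0.009, -1.0, 0.018], [-0.992, -0.012, -0.123], [0.123, -0.017, -0.992]]
wrist 364.85095366881086 364.85095366881086 275.25270055012845 209.46492804641116 [0.192 0.599 0.383] [[0.417, 0.909, -0.001], [0.879, -0.403, 0.256], [0.233, -0.108, -0.967]]
```

View pics/scene0.png

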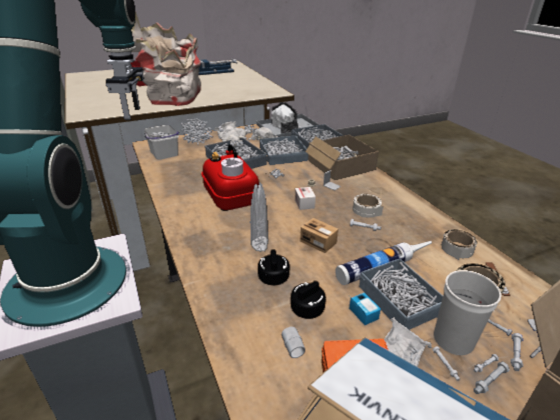

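View pics/top0.png

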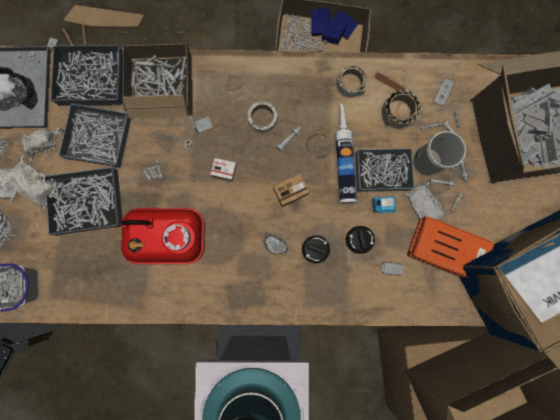

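The scene view shows two black caps, at (274,268) and (308,298). In the top view they are at (316,249) and (360,239). The tank neck is at top (178,236), the bag at (275,243), the kraft pack at (291,190), the striped pack at (222,168) and the coupler at (391,268). The candidates for the cap are those two; I'll measure both and take the one nearer the base.

```bash
cat > h.py <<'E'
import numpy as np,cv2,pickle
def ray(c,u,v,z):
    C=-c["R"].T@c["t"]; d=c["R"].T@np.array([(u-c["cx"])/c["fx"],(v-c["cy"])/c["fy"],1]); return C+d*(z-C[2])/d[2]
def proj(c,X):
    p=c["R"]@np.asarray(X)+c["t"]; return np.array([c["fx"]*p[0]/p[2]+c["cx"],c["fy"]*p[1]/p[2]+c["cy"]])
E
python3 - <<'E'
from h import *
d=pickle.load(open("c0.pkl","rb"));t=d["top"];g=t["img"]
for u,v in[(316,249),(360,239)]:
    p=ray(t,u,v,.04);print("cap",p.round(3),np.hypot(*p[:2]))
    m=(g[v-22:v+22,u-22:u+22].max(2)<62).astype(np.uint8)
    c=max(cv2.findContours(m,0,2)[0],key=cv2.contourArea);print(cv2.minEnclosingCircle(c),cv2.contourArea(c))
print("mouth",ray(t,178,236,.142),"bag top",ray(t,275,243,.2),ray(t,275,243,.1),"kraft",ray(t,291,190,.05),"coupler",ray(t,391,268,.03))
a=cv2.resize(g[225:275,285:385],(800,400),interpolation=2);b=cv2.resize(g[205:267,118:210],(800,540),interpolation=2)[:,:]
cv2.imwrite("pics/z1.png",np.vstack([cv2.resize(a,(600,300)),cv2.resize(b,(445,300)) if 0 else cv2.copyMakeBorder(cv2.resize(b,(445,300)),0,0,0,155,0)])[:,:,::-1])
E
```

```text
cap [ 0.471 -0.179  0.04 ] 0.5035445502068111
((21.61475372314453, 21.942623138427734), 13.953920364379883) 504.5
cap [ 0.5   -0.304  0.04 ] 0.5854812109011701
((21.700000762939453, 22.700000762939453), 14.359068870544434) 531.0
mouth [0.49798935 0.1890948  0.142     ] bag top [ 0.48029702 -0.06048164  0.2       ] [ 0.48412162 -0.06195021  0.1       ] kraft [ 0.63713257 -0.10682363  0.05      ] coupler [ 0.41921478 -0.39374604  0.03      ]
```

View pics/z1.png

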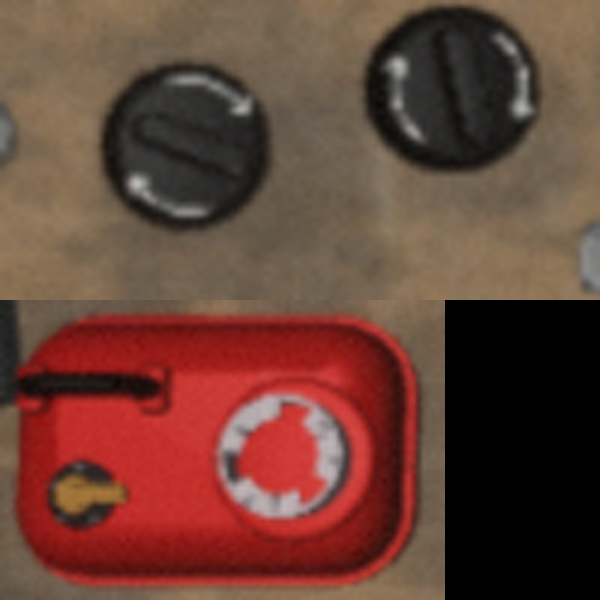

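The nearer cap is the one at top (316,249): r = 0.504 m against 0.585 m, and its 78 mm size agrees. The crop confirms it is a black cap, with its bar at about 65° in world. The neck shows notches around its rim. I'll go over the mouth first to see the notch bearing, since it is on the way.

Call:
{"method": "jog_arm", "body": {
  "series": [
    [94,-374,-245,-95,0,0,0.77],
    [94,-374,-245,-95,0,0,0.77],
    [94,-374,-245,-95,0,0,0.77],
    [94,-374,-245,-95,0,0,0.77],
    [94,-374,-245,-95,0,0,0.77],
    [94,-374,-245,-95,0,0,0.77],
    [94,-374,-245,-95,0,0,0.77],
    [94,-374,-245,-95,0,0,0.77],
    [94,-374,-245,-95,0,0,0.77],
    [94,-374,-245,-95,0,0,0.77],
    [94,-374,-245,-95,0,0,0.77],
    [94,-374,-245,-95,0,0,0.77],
    [94,-374,-245,-95,0,0,0.77],
    [94,-374,-245,-95,0,0,0.77],
    [94,-374,-245,-95,0,0,0.77],
    [94,-374,-245,-95,0,0,0.77]
  ]
}}

```text
time: 1.48
eef_pos: [0.4977, 0.1907, 0.3001]
orientation: [[-0.364, 0.931, -0.001], [0.931, 0.364, -0.0], [0.0, -0.001, -1.0]]
contact_force: [-0.3, 0.4, -0.6]
finger_gap: 0.094
grasp_force: 0.0
```

```bash
python3 - <<'E'
from bench import *
from h import *
s=sense();print(s["time"],s["eef_pos"].round(4) if hasattr(s["eef_pos"],'round') else s["eef_pos"],np.round(s["orientation"],3).tolist(),np.round(s["qpos"],3))
w=camera("wrist");pickle.dump(w,open("w1.pkl","wb"))
u,v=proj(w,[.498,.189,.142]);print(u,v)
u,v=int(u),int(v)
cv2.imwrite("pics/w1.png",cv2.resize(w["img"],(800,600))[:,:,::-1])
E
```

```text
1.4833 [0.4977 0.1907 0.3001] [[-0.364, 0.931, -0.001], [0.931, 0.364, -0.0], [0.0, -0.001, -1.0]] [-0.738  0.177  0.362  1.731 -0.066  1.246  0.013]
275.4922388804405 196.40136889449715
```

View pics/w1.png

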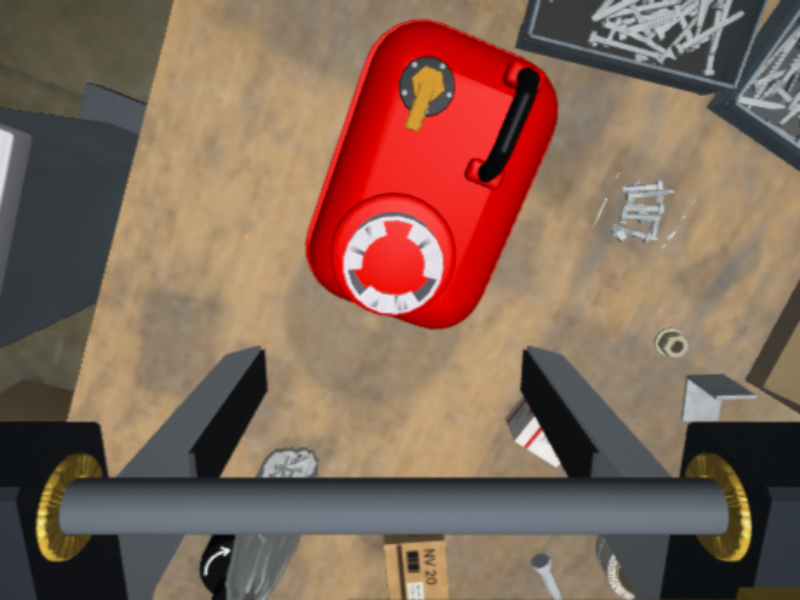

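The wrist view shows the tank with the neck at (393,263) of the 800-wide picture and notches around its rim. I'll fit the neck rim and unwrap the flange.

```bash
python3 - <<'E'
from h import *
w=pickle.load(open("w1.pkl","rb"));t=pickle.load(open("c0.pkl","rb"))["top"]
def fit(c,box):
    u0,v0,u1,v1=box;g=c["img"][v0:v1,u0:u1].astype(int)
    m=((g[...,0]-g[...,1])<70).astype(np.uint8)
    m=cv2.morphologyEx(m,cv2.MORPH_OPEN,np.ones((2,2),np.uint8))
    k=max(cv2.findContours(m,0,2)[0],key=cv2.contourArea)
    h=cv2.convexHull(k);e=cv2.fitEllipse(h);p=(e[0][0]+u0,e[0][1]+v0);return p,e
for n,c,b in(("wrist",w,(232,145,318,224)),("top",t,(158,216,200,256))):
    p,e=fit(c,b);print(n,p,e[1],ray(c,*p,.142).round(4), "px for 66mm",np.linalg.norm(proj(c,[.53,.189,.142])-proj(c,[.464,.189,.142])))
p,_=fit(w,(232,145,318,224));O=ray(w,*p,.142)
# rectified top-down crop at flange height; x world right->, sampled over bearing (polar); flange depth ~ 14.5mm below+... lug underside at cap z 14.5 => flange at rim level -0
for z in (.142,):
  a=np.deg2rad(np.arange(0,360,.5));r=np.linspace(.010,.036,27)
  P=np.array([[proj(w,[O[0]+q*np.cos(b),O[1]+q*np.sin(b),z]) for b in a] for q in r],np.float32)
  im=cv2.remap(w["img"],P[...,0],P[...,1],1)
cv2.imwrite("pics/pol.png",np.vstack([cv2.resize(im,(720,200)),cv2.copyMakeBorder(cv2.resize(w["img"][145:224,232:318],(392,360),interpolation=2),0,0,0,328,0)])[:,:,::-1])
E
```

```text
wrist (275.86117935180664, 184.8479461669922) (68.57434844970703, 70.80618286132812) [0.4943 0.1995 0.142 ] px for 66mm 69.71124360273686
top (177.23343658447266, 238.06512069702148) (25.14800453186035, 27.606828689575195) [0.4927 0.1909 0.142 ] px for 66mm 25.629139789834564
```

View pics/pol.png

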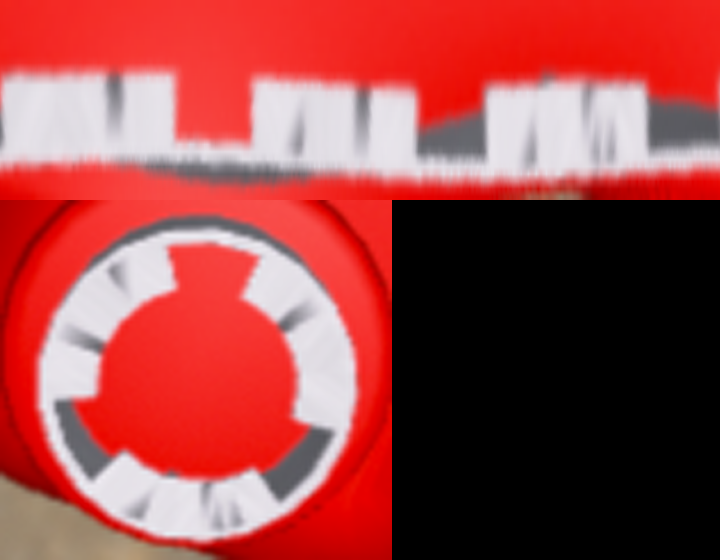

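The notches are clear, centred at bearings of about 107°, 226° and 342°, so roughly 105.5° mod 120. Both rim fits took in grey outer wall and are biased in opposite directions, so I'll refit on white pixels only.

```bash
python3 - <<'E'
from h import *
w=pickle.load(open("w1.pkl","rb"));t=pickle.load(open("c0.pkl","rb"))["top"]
for n,c,(u0,v0,u1,v1),th in(("wrist",w,(232,145,318,224),170),("top",t,(158,216,200,256),120)):
    m=(c["img"][v0:v1,u0:u1].min(2)>th).astype(np.uint8)
    k=np.vstack([q for q in cv2.findContours(m,0,1)[0] if cv2.contourArea(q)>5])
    e=cv2.fitEllipse(cv2.convexHull(k));p=(e[0][0]+u0,e[0][1]+v0);O=ray(c,*p,.142);print(n,p,e[1],O.round(4))
    if n=="wrist":
        a=np.arange(0,360,.5)
        for rr in(.0255,.0285):
            s=[]
            for b in np.deg2rad(a):
                q=proj(c,[O[0]+rr*np.cos(b),O[1]+rr*np.sin(b),.142]).astype(np.float32)
                x=cv2.remap(c["img"],q[0].reshape(1,1),q[1].reshape(1,1),1)[0,0].astype(int); s.append(x[0]-x[1]>90 or x.max()<125)
            s=np.array(s);f=np.fft.fft(s)[3];print("notch centre mod120",(-np.degrees(np.angle(f))/3)%120, s.sum()*.5)
            i=np.where(np.diff(s.astype(int)))[0];print(a[i])
t_=t["img"]
# chosen cap: disc centre on the bench-contact/top, bar direction from white arrows removed
from bench import camera
E
```

```text
wrist (274.9191436767578, 184.94452667236328) (67.8353500366211, 68.81061553955078) [0.4935 0.199  0.142 ]
notch centre mod120 104.24916844793471 94.5
[ 85.5 123.5 208.  220.  230.  242.  326.5 359. ]
notch centre mod120 104.65668634005358 104.5
[  0.5  86.  123.  209.  242.  326. ]
top (175.59303855895996, 236.78064727783203) (24.540287017822266, 25.18218231201172) [0.4959 0.1952 0.142 ]
```

Call:
{"method": "jog_arm", "body": {
  "series": [
    [94,0,0,-40,0,0,0],
    [94,0,0,-40,0,0,0]
  ]
}}

```text
time: 1.7
eef_pos: [0.4994, 0.1906, 0.3454]
orientation: [[-0.363, 0.932, 0.005], [0.932, 0.363, 0.002], [0.001, 0.005, -1.0]]
contact_force: [0.2, 0.0, 1.9]
finger_gap: 0.094
grasp_force: 0.0
```

Call:
{"method": "jog_arm", "body": {
  "series": [
    [94,-335,-160,80,0,0,0.81],
    [94,-335,-160,80,0,0,0.81],
    [94,-335,-160,80,0,0,0.81],
    [94,-335,-160,80,0,0,0.81],
    [94,-335,-160,80,0,0,0.81],
    [94,-335,-160,80,0,0,0.81],
    [94,-335,-160,80,0,0,0.81],
    [94,-335,-160,80,0,0,0.81],
    [94,-335,-160,80,0,0,0.81],
    [94,-335,-160,80,0,0,0.81],
    [94,-335,-160,80,0,0,0.81],
    [94,-335,-160,80,0,0,0.81],
    [94,-335,-160,80,0,0,0.81],
    [94,-335,-160,80,0,0,0.81]
  ]
}}

```text
time: 2.87
eef_pos: [0.4712, -0.1791, 0.2607]
orientation: [[0.423, 0.906, 0.001], [0.906, -0.423, 0.0], [0.0, 0.0, -1.0]]
contact_force: [-0.0, -1.1, -0.3]
finger_gap: 0.094
grasp_force: 0.0
```

```bash
python3 - <<'E'
from bench import *
from h import *
s=sense();print(s["time"],np.round(s["eef_pos"],4),np.round(s["orientation"],3).tolist(),np.round(s["qpos"],3))
w=camera("wrist");pickle.dump(w,open("w2.pkl","wb"))
print(proj(w,[.471,-.179,.04]))
cv2.imwrite("pics/w2.png",w["img"][:,:,::-1])
E
```

```text
2.8667 [ 0.4712 -0.1791  0.2607] [[0.423, 0.906, 0.001], [0.906, -0.423, 0.0], [0.0, 0.0, -1.0]] [-0.328  0.173  0.713  1.86  -0.124  1.152 -0.008]
[275.43050708 182.19986376]
```

View pics/w2.png

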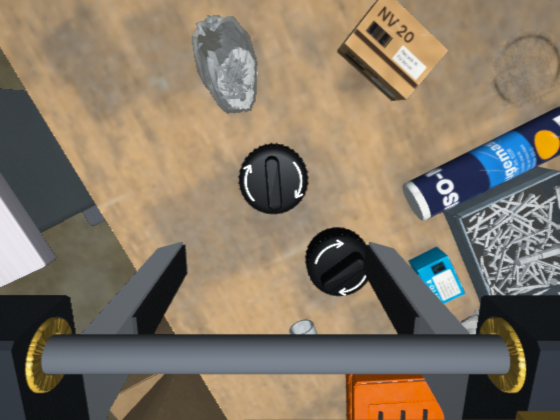

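The cap is at (273,178), with its bar nearly vertical in the image, so the jaws are across it. The neighbouring cap at (338,261) is clear. I'll get the centre from the white arrows and check the bar in a close crop.

```bash
python3 - <<'E'
from h import *
w=pickle.load(open("w2.pkl","rb"));u0,v0,u1,v1=236,140,312,218
g=w["img"][v0:v1,u0:u1]
m=(g.min(2)>130).astype(np.uint8)
hull=np.zeros_like(m);cv2.circle(hull,(37,36),31,1,-1);m&=hull
k=np.vstack([c for c in cv2.findContours(m,0,1)[0] if cv2.contourArea(c)>3]);e=cv2.minEnclosingCircle(k);p=(e[0][0]+u0,e[0][1]+v0);
n,l,st,ce=cv2.connectedComponentsWithStats(m);q=[(c+[u0,v0]) for c,s in zip(ce[1:],st[1:]) if s[4]>20];print(q,st[1:,4])
print("arrow circle",p,e[1],ray(w,*p,.04).round(4)); print("arrow mid",ray(w,*np.mean(q,0),.04).round(4))
dk=(g.max(2)<75).astype(np.uint8);c=max(cv2.findContours(dk,0,1)[0],key=cv2.contourArea);e=cv2.fitEllipse(cv2.convexHull(c));print("dark",e[0][0]+u0,e[0][1]+v0,e[1],ray(w,e[0][0]+u0,e[0][1]+v0,.03).round(4))
b=np.clip(g.astype(float)*3,0,255).astype(np.uint8)
cv2.imwrite("pics/cap.png",cv2.resize(b,None,fx=7,fy=7,interpolation=2)[:,:,::-1])
E
```

```text
[array([297.96363636, 179.32727273]), array([247.36440678, 178.60169492])] [110 118]
arrow circle (272.0, 179.0) 30.463191986083984 [ 0.4691 -0.1741  0.04  ]
arrow mid [ 0.4698 -0.1744  0.04  ]
dark 272.9797897338867 178.42087173461914 (68.65045928955078, 70.46875762939453) [ 0.4695 -0.1756  0.03  ]
```

View pics/cap.png

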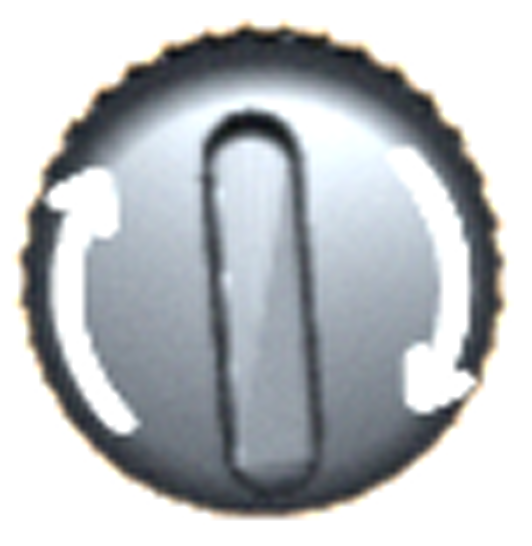

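The close crop confirms the cap, with its knurled skirt, arrows and bar. The bar runs from (271.7,157) to (275.7,210) in full-image pixels.

```bash
python3 - <<'E'
from h import *
w=pickle.load(open("w2.pkl","rb"))
a=ray(w,271.7,156.5,.061);b=ray(w,275.7,209.5,.061);d=a-b
print(a.round(4),b.round(4),((a+b)/2).round(4),np.linalg.norm(d),np.degrees(np.arctan2(d[1],d[0])))
R=np.array([[.423,.906,0],[.906,-.423,0],[0,0,-1]])
for T in ([.4695,-.1755,.2607],(a+b)/2): print(((R.T@(T-np.array([.4712,-.1791,.2607])))*1000).round(1))
E
```

```text
[ 0.4805 -0.1495  0.061 ] [ 0.4603 -0.2025  0.061 ] [ 0.4704 -0.176   0.061 ] 0.056703586507321525 69.15841328536139
[ 2.5 -3.1  0. ]
[  2.5  -2.  199.7]
```

Call:
{"method": "jog_arm", "body": {
  "series": [
    [60,2.5,-2.5,40,0,0,-0.073],
    [60,2.5,-2.5,80,0,0,-0.073],
    [60,2.5,-2.5,120,0,0,-0.073],
    [60,2.5,-2.5,160,0,0,-0.073],
    [60,2.5,-2.5,190,0,0,-0.073],
    [60,2.5,-2.5,205,0,0,-0.073],
    [60,2.5,-2.5,216,0,0,-0.073],
    [60,2.5,-2.5,216,0,0,-0.073],
    [60,2.5,-2.5,216,0,0,-0.073],
    [0,2.5,-2.5,216,0,0,-0.073],
    [0,2.5,-2.5,216,0,0,-0.073],
    [0,2.5,-2.5,216,0,0,-0.073],
    [0,2.5,-2.5,216,0,0,-0.073],
    [0,2.5,-2.5,216,0,0,-0.073],
    [0,2.5,-2.5,216,0,0,-0.073],
    [0,2.5,-2.5,216,0,0,-0.073]
  ],
  "force": 30
}}

```text
time: 4.25
eef_pos: [0.4695, -0.1773, 0.0446]
orientation: [[0.358, 0.934, 0.0], [0.934, -0.358, -0.0], [-0.0, 0.0, -1.0]]
contact_force: [0.2, 0.3, 0.7]
finger_gap: 0.0169
grasp_force: 0.0
```

```bash
python3 - <<'E'
from bench import *
import numpy as np
s=sense();print({k:np.round(s[k],4).tolist() for k in("time","eef_pos","orientation","qpos","contact_force","ft_torque","finger_gap","grasp_force")})
E
```

```text
{'time': 4.25, 'eef_pos': [0.4695, -0.1773, 0.0446], 'orientation': [[0.3578, 0.9338, 0.0001], [0.9338, -0.3578, -0.0001], [-0.0, 0.0002, -1.0]], 'qpos': [-0.1645, 0.4886, 0.5683, 2.0562, -0.4007, 0.7044, 0.2952], 'contact_force': [0.2222, 0.336, 0.6688], 'ft_torque': [-0.0557, 0.0999, 0.0293], 'finger_gap': 0.0169, 'grasp_force': 0.0}
```

Call:
{"method": "jog_arm", "body": {
  "series": [
    [0,0,0,0,0,0,0],
    [0,0,0,0,0,0,0],
    [0,0,0,0,0,0,0],
    [0,0,0,0,0,0,0],
    [0,0,0,-10,0,0,0],
    [0,0,0,-30,0,0,0],
    [0,0,0,-60,0,0,0],
    [0,0,0,-60,0,0,0],
    [0,0,0,-60,0,0,0]
  ]
}}

```text
time: 5.0
eef_pos: [0.4701, -0.1773, 0.1059]
orientation: [[0.358, 0.934, 0.002], [0.934, -0.358, -0.0], [0.001, 0.002, -1.0]]
contact_force: [-0.9, 0.1, -3.3]
finger_gap: 0.0154
grasp_force: 30.0
```

```bash
python3 - <<'E'
from bench import *
from h import *
s=sense();print({k:np.round(s[k],4).tolist() for k in("eef_pos","orientation","qpos","contact_force","ft_torque","finger_gap","grasp_force")})
w=camera("wrist");pickle.dump(w,open("w3.pkl","wb"))
cv2.imwrite("pics/w3.png",w["img"][:,:,::-1])
E
```

```text
{'eef_pos': [0.4701, -0.1773, 0.1059], 'orientation': [[0.3576, 0.9339, 0.0025], [0.9339, -0.3576, -0.0001], [0.0008, 0.0023, -1.0]], 'qpos': [-0.229, 0.3857, 0.6383, 2.0235, -0.3113, 0.825, 0.2219], 'contact_force': [-0.8601, 0.1003, -3.2657], 'ft_torque': [-0.0067, 0.1169, -0.0077], 'finger_gap': 0.0154, 'grasp_force': 29.9965}
```

View pics/w3.png

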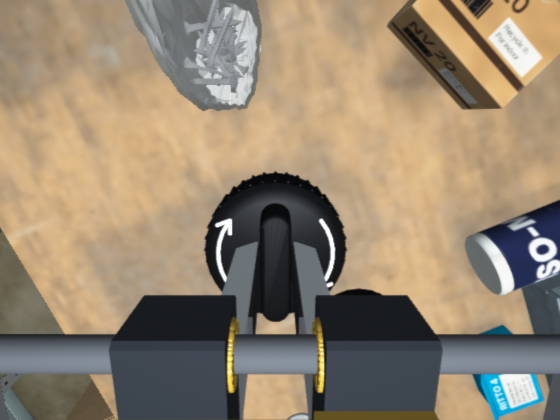

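The cap is held, with 15.4 mm across the bar at 30 N and 3.3 N of weight. It is upright, with the bar's far end at (275,204). Now the offset of the cap axis along tool x.

```bash
python3 - <<'E'
from h import *
w=pickle.load(open("w3.pkl","rb"));T=np.array([.4701,-.1773,.1059]);tx=np.array([.3576,.9339,0]);ty=np.array([.9339,-.3576,0])
for n,u,v,dz in(("bar end",275,203.5,.0144),("bar near",275,321,.0144),("knurl L",206,246,-.0096),("knurl R",346,246,-.0096),("knurl far",276,172,-.0096)):
    p=ray(w,u,v,T[2]+dz)-T;print(n,(p@tx*1000).round(1),(p@ty*1000).round(1))
M=np.array([.4945,.1975,.142])
print(np.degrees(np.arctan2(.9339,.3576)))
E
```

```text
bar end 33.7 -0.6
bar near -27.4 -0.7
knurl L 3.9 -38.3
knurl R 3.8 38.2
knurl far 44.6 -0.1
69.04763846898665
```

Cap axis is about +3 mm along tool x, and the visible bar length of 61 mm against 58 mm is close enough. I'll lift above the bag, carry it across, and turn it to bearing 113°, slightly off the notches.

Call:
{"method": "jog_arm", "body": {
  "series": [
    [0,0,0,-30,0,0,0],
    [0,0,0,-70,0,0,0],
    [0,0,0,-110,0,0,0],
    [0,0,0,-150,0,0,0],
    [0,0,0,-185,0,0,0],
    [0,20,-6,-215,0,0,-0.1],
    [0,50,-15,-224,0,0,-0.2],
    [0,85,-26,-224,0,0,-0.3],
    [0,120,-37,-224,0,0,-0.4],
    [0,155,-48,-224,0,0,-0.5],
    [0,190,-59,-224,0,0,-0.6],
    [0,225,-70,-224,0,0,-0.7],
    [0,260,-81,-224,0,0,-0.768],
    [0,295,-91,-224,0,0,-0.768],
    [0,325,-101,-224,0,0,-0.768],
    [0,345,-107,-224,0,0,-0.768],
    [0,357.5,-110.5,-224,0,0,-0.768],
    [0,357.5,-110.5,-224,0,0,-0.768],
    [0,357.5,-110.5,-224,0,0,-0.768]
  ]
}}

```text
time: 6.63
eef_pos: [0.4941, 0.1954, 0.3276]
orientation: [[-0.391, 0.92, -0.001], [0.92, 0.391, -0.001], [-0.001, -0.002, -1.0]]
contact_force: [-0.2, -0.3, -1.7]
finger_gap: 0.0159
grasp_force: 30.0
```

Call:
{"method": "jog_arm", "body": {
  "series": [
    [0,0,0,20,0,0,0],
    [0,0,0,50,0,0,0],
    [0,0,0,80,0,0,0],
    [0,0,0,105,0,0,0],
    [0,0,0,115,0,0,0],
    [0,0,0,115,0,0,0],
    [0,0,0,115,0,0,0],
    [0,0,0,115,0,0,0]
  ]
}}

```text
time: 7.3
eef_pos: [0.4951, 0.1959, 0.2151]
orientation: [[-0.391, 0.921, 0.002], [0.921, 0.391, 0.001], [0.0, 0.002, -1.0]]
contact_force: [-1.1, 0.1, -2.4]
finger_gap: 0.0156
grasp_force: 30.0
```

```bash
python3 - <<'E'
from bench import *
from h import *
s=sense();print({k:np.round(s[k],4).tolist() for k in("time","eef_pos","orientation","qpos","contact_force","ft_torque","finger_gap","grasp_force")})
d={n:camera(n) for n in("scene","top")};pickle.dump(d,open("c4.pkl","wb"))
d0=pickle.load(open("c0.pkl","rb"))
O=s["eef_pos"]; ims=[]
for n,c in d.items():
    u,v=proj(c,[.4935,.199,.16]).astype(int);h=36
    ims+=[cv2.resize(x["img"][v-h:v+h,u-h:u+h],(360,360),interpolation=2) for x in(d0[n],c)];print(n,u-h,v-h)
cv2.imwrite("pics/hov.png",np.vstack([np.hstack(ims[:2]),np.hstack(ims[2:])])[:600,:,::-1] if 0 else np.hstack([cv2.resize(np.vstack([ims[0],ims[2]]),(300,600)),cv2.resize(np.vstack([ims[1],ims[3]]),(300,600))])[:,:,::-1])
E
```

```text
{'time': 7.3, 'eef_pos': [0.4951, 0.1959, 0.2151], 'orientation': [[-0.3907, 0.9205, 0.0018], [0.9205, 0.3907, 0.0008], [0.0, 0.002, -1.0]], 'qpos': [-0.7433, 0.2499, 0.3638, 1.8455, -0.101, 1.0621, 0.0607], 'contact_force': [-1.1458, 0.0593, -2.3525], 'ft_torque': [-0.0799, 0.0005, -0.0237], 'finger_gap': 0.0156, 'grasp_force': 29.9965}
scene 194 120
top 136 201
```

View pics/hov.png

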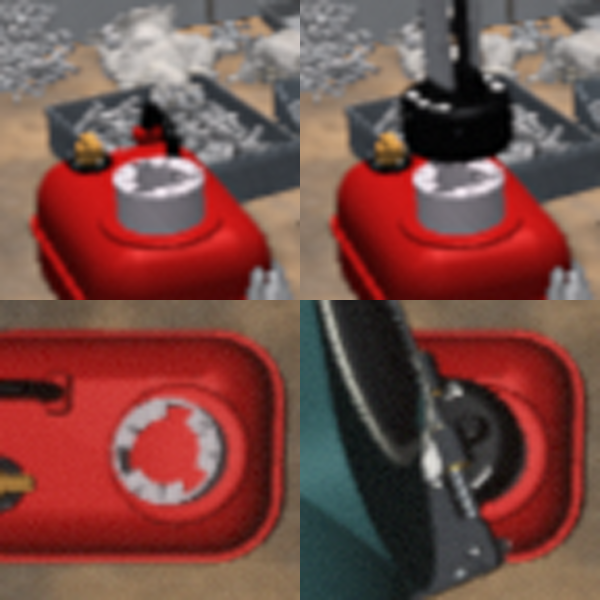

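From the scene camera the cap is laterally about centred on the neck. I'll put numbers on both axes before lowering, because the skirt-to-neck clearance is only ±3 mm.

```bash
python3 - <<'E'
from h import *
d=pickle.load(open("c4.pkl","rb"));d0=pickle.load(open("c0.pkl","rb"))
s=d["scene"];z=72/300
O=np.array([.4935,.199,.142])
# top view: cap dark pixels -> outline; print mask extents along rows/cols
g=d["top"]["img"].astype(int)
print("scene cols through skirt (row range):")
gs=s["img"].astype(int)
for v in range(146,158,2):
    r=np.where(gs[v,200:270].max(1)<60)[0]+200
    print(v,r.min() if len(r) else 0,r.max() if len(r) else 0,end="; ")
print("\nneck cols (scene)")
for v in(166,170,173):
    x=gs[v,200:270];r=np.where((x[:,0]-x[:,1])<60)[0]+200;print(v,r.min(),r.max(),end="; ")
u=231
print("\ncolumn",u,[(v,gs[v,u].tolist()) for v in range(152,180)])
C=-s["R"].T@s["t"];n=(C-O)[:2];n/=np.linalg.norm(n)
print(n)
E
```

```text
scene cols through skirt (row range):
146 218 244; 148 218 255; 150 218 258; 152 219 244; 154 209 243; 156 220 241; 
neck cols (scene)
166 200 269; 170 200 269; 173 200 269; 
column 231 [(152, [12, 11, 14]), (153, [5, 6, 6]), (154, [4, 3, 4]), (155, [5, 6, 6]), (156, [2, 3, 3]), (157, [2, 2, 2]), (158, [22, 20, 22]), (159, [98, 93, 98]), (160, [117, 111, 118]), (161, [116, 111, 118]), (162, [115, 111, 117]), (163, [113, 109, 116]), (164, [122, 117, 124]), (165, [192, 182, 190]), (166, [226, 216, 224]), (167, [166, 157, 166]), (168, [120, 116, 123]), (169, [116, 112, 119]), (170, [117, 112, 119]), (171, [118, 114, 120]), (172, [119, 115, 122]), (173, [119, 114, 121]), (174, [116, 114, 122]), (175, [119, 112, 119]), (176, [171, 68, 71]), (177, [203, 32, 31]), (178, [199, 34, 32]), (179, [155, 24, 23])]
[-0.29406707 -0.95578479]
```

```bash
python3 - <<'E'
from h import *
d=pickle.load(open("c4.pkl","rb"));s=d["scene"]
n=np.array([-.294,-.956,0])
m=ray(s,232.3,167.3,.142)-n*.033; c=ray(s,231.1,158.4,.1705)-n*.039
e=c-m;print(m.round(4),c.round(4),(e*1000).round(1),"toward cam",(e@n*1000).round(1),"lateral",(e@[.956,-.294,0]*1000).round(1))
t=d["top"];g=t["img"]
mk=(g[201:273,136:208].max(2)<70).astype(np.uint8)
# right/lower edge points of cap: red->dark transitions
gi=g.astype(int);pts=[]
for v in range(222,252):
    r=[u for u in range(170,205) if gi[v,u].max()<75];
    if r: pts.append((max(r)+.5,v))
print(pts)
E
```

```text
[0.4945 0.1938 0.142 ] [0.4949 0.2017 0.1705] [ 0.4  7.9 28.5] toward cam -7.6 lateral -2.0
[(200.5, 222), (200.5, 223), (200.5, 224), (200.5, 225), (200.5, 226), (200.5, 227), (200.5, 228), (200.5, 229), (200.5, 230), (200.5, 231), (200.5, 232), (200.5, 233), (200.5, 234), (200.5, 235), (200.5, 236), (200.5, 237), (200.5, 238), (200.5, 239), (200.5, 240), (200.5, 241), (200.5, 242), (200.5, 243), (200.5, 244), (200.5, 245), (200.5, 246), (200.5, 247), (200.5, 248), (200.5, 249), (199.5, 250), (199.5, 251)]
```

```bash
python3 - <<'E'
from h import *
d=pickle.load(open("c4.pkl","rb"));t=d["top"];g=t["img"].astype(int)
P=[]
for v in range(228,250):
    x=g[v,178:200];r=x[:,0]-x[:,1]; i=[k for k in range(len(r)-1) if r[k]<60<=r[k+1]]
    if i: k=i[0]; P.append((178+k+(60-r[k])/(r[k+1]-r[k]),v))
P=np.array(P);print(P.round(1).tolist())
W=np.array([ray(t,u,v,.1705) for u,v in P])[:,:2]
from scipy.optimize import least_squares as L
f=L(lambda c:np.hypot(*(W-c).T)-.039,[.494,.197],loss="soft_l1",f_scale=.001);print(f.x,(f.fun*1000).round(1))
# neck rim, right half, before
t=pickle.load(open("c0.pkl","rb"))["top"]
E
```

```text
[[186.5, 228.0], [187.3, 229.0], [187.6, 230.0], [188.3, 231.0], [188.7, 232.0], [189.2, 233.0], [189.3, 234.0], [189.7, 235.0], [189.8, 236.0], [189.8, 237.0], [189.7, 238.0], [189.7, 239.0], [189.5, 240.0], [189.3, 241.0], [188.8, 242.0], [188.3, 243.0], [187.7, 244.0], [186.9, 245.0], [185.8, 246.0], [184.6, 247.0], [182.9, 248.0], [180.1, 249.0]]
[0.49469226 0.19296113] [-1.1 -1.  -1.3 -0.8 -0.6 -0.1 -0.1  0.4  0.5  0.8  0.6  0.8  1.1  1.2
  0.8  0.6  0.4 -0.2 -0.8 -1.5 -2.4 -4.2]
```

The estimates of the lateral offset agree within calibration error, and top and scene both suggest about +1 mm in x. I'll nudge and lower gently, feeling for contact.

Call:
{"method": "jog_arm", "body": {
  "series": [
    [0,0,1,5,0,0,0],
    [0,0,1,10,0,0,0],
    [0,0,1,15,0,0,0],
    [0,0,1,20,0,0,0],
    [0,0,1,23,0,0,0],
    [0,0,1,23,0,0,0],
    [0,0,1,23,0,0,0],
    [0,0,1,23,0,0,0]
  ]
}}

```text
time: 8.07
eef_pos: [0.4952, 0.1965, 0.1906]
orientation: [[-0.391, 0.92, 0.0], [0.92, 0.391, -0.0], [-0.0, 0.0, -1.0]]
contact_force: [0.9, 0.1, -2.5]
finger_gap: 0.0159
grasp_force: 30.0
```

Call:
{"method": "jog_arm", "body": {
  "series": [
    [0,0,0,1,0,0,0],
    [0,0,0,2,0,0,0],
    [0,0,0,3,0,0,0],
    [0,0,0,4,0,0,0],
    [0,0,0,5,0,0,0],
    [0,0,0,5,0,0,0]
  ]
}}

```text
time: 8.57
eef_pos: [0.4951, 0.1964, 0.1852]
orientation: [[-0.391, 0.92, -0.0], [0.92, 0.391, -0.0], [-0.0, -0.0, -1.0]]
contact_force: [0.2, -0.3, -2.3]
finger_gap: 0.0157
grasp_force: 30.0
```

Call:
{"method": "jog_arm", "body": {
  "series": [
    [0,0,0,1,0,0,0],
    [0,0,0,2,0,0,0],
    [0,0,0,3,0,0,0],
    [0,0,0,4,0,0,0],
    [0,0,0,5,0,0,0],
    [0,0,0,6,0,0,0],
    [0,0,0,6,0,0,0]
  ]
}}

```text
time: 9.15
eef_pos: [0.495, 0.1964, 0.1792]
orientation: [[-0.391, 0.92, -0.0], [0.92, 0.391, -0.0], [-0.0, -0.0, -1.0]]
contact_force: [0.6, -0.2, -1.9]
finger_gap: 0.0155
grasp_force: 30.0
```

Call:
{"method": "jog_arm", "body": {
  "series": [
    [0,0,0,1,0,0,0],
    [0,0,0,2,0,0,0],
    [0,0,0,3,0,0,0],
    [0,0,0,4,0,0,0],
    [0,0,0,5,0,0,0],
    [0,0,0,5,0,0,0]
  ]
}}

```text
time: 9.65
eef_pos: [0.4951, 0.1964, 0.1742]
orientation: [[-0.391, 0.92, -0.0], [0.92, 0.391, -0.0], [-0.0, -0.0, -1.0]]
contact_force: [-0.7, 0.8, -2.6]
finger_gap: 0.0158
grasp_force: 30.0
```

Call:
{"method": "jog_arm", "body": {
  "series": [
    [0,0,0,0.5,0,0,0],
    [0,0,0,1,0,0,0],
    [0,0,0,1.5,0,0,0],
    [0,0,0,2,0,0,0],
    [0,0,0,2.5,0,0,0],
    [0,0,0,2.5,0,0,0]
  ]
}}

```text
time: 10.15
eef_pos: [0.4952, 0.1966, 0.1721]
orientation: [[-0.391, 0.92, 0.0], [0.92, 0.391, 0.0], [0.0, 0.0, -1.0]]
contact_force: [-0.8, 0.5, 0.3]
finger_gap: 0.0156
grasp_force: 30.0
```

Contact came at exactly the flange height (TCP 0.1721) with about 3 N. I'll turn anticlockwise towards the notch bearing under this light load.

Call:
{"method": "jog_arm", "body": {
  "series": [
    [0,0,0,0.3,0,0,-0.03],
    [0,0,0,0.6,0,0,-0.06],
    [0,0,0,0.8,0,0,-0.09],
    [0,0,0,0.8,0,0,-0.12],
    [0,0,0,0.8,0,0,-0.15],
    [0,0,0,0.8,0,0,-0.15]
  ]
}}

```text
time: 10.65
eef_pos: [0.4958, 0.1969, 0.1722]
orientation: [[-0.526, 0.85, 0.002], [0.85, 0.526, 0.001], [0.0, 0.002, -1.0]]
contact_force: [-1.9, 0.8, 12.0]
finger_gap: 0.0157
grasp_force: 30.0
```

I turned the wrong way: bearing is now 121.7°, and the notches are at 104.5°. I'll ease the load and come back clockwise, light enough that the ratchet cannot slip.

Call:
{"method": "jog_arm", "body": {
  "series": [
    [0,0,0,-0.5,0,0,0],
    [0,0,0,-0.6,0,0,0.04],
    [0,0,0,-0.6,0,0,0.08],
    [0,0,0,-0.6,0,0,0.12],
    [0,0,0,-0.6,0,0,0.16],
    [0,0,0,-0.6,0,0,0.2],
    [0,0,0,-0.6,0,0,0.24],
    [0,0,0,-0.6,0,0,0.27],
    [0,0,0,-0.6,0,0,0.3],
    [0,0,0,-0.6,0,0,0.3]
  ]
}}

```text
time: 11.48
eef_pos: [0.4951, 0.1966, 0.1717]
orientation: [[-0.248, 0.969, -0.0], [0.969, 0.248, 0.0], [0.0, -0.0, -1.0]]
contact_force: [-0.9, 1.3, -2.4]
finger_gap: 0.0159
grasp_force: 30.0
```

Call:
{"method": "jog_arm", "body": {
  "series": [
    [0,0,0,0.3,0,0,0],
    [0,0,0,0.6,0,0,0],
    [0,0,0,0.6,0,0,0]
  ]
}}

```text
time: 11.73
eef_pos: [0.4951, 0.1966, 0.1711]
orientation: [[-0.25, 0.968, -0.0], [0.968, 0.25, 0.0], [0.0, -0.0, -1.0]]
contact_force: [-0.2, 2.1, -2.2]
finger_gap: 0.0153
grasp_force: 30.0
```

It has passed the flange height with no load: the lugs are in the notches. Lowering to the drop-in depth (TCP about 0.1636).

Call:
{"method": "jog_arm", "body": {
  "series": [
    [0,0,0,1,0,0,0],
    [0,0,0,2,0,0,0],
    [0,0,0,3,0,0,0],
    [0,0,0,3,0,0,0]
  ]
}}

```text
time: 12.07
eef_pos: [0.495, 0.1966, 0.1679]
orientation: [[-0.25, 0.968, -0.0], [0.968, 0.25, -0.0], [-0.0, -0.0, -1.0]]
contact_force: [-0.9, 3.4, -2.6]
finger_gap: 0.0156
grasp_force: 30.0
```

Call:
{"method": "jog_arm", "body": {
  "series": [
    [0,0,0,1,0,0,0],
    [0,0,0,2,0,0,0],
    [0,0,0,3,0,0,0],
    [0,0,0,3.5,0,0,0],
    [0,0,0,3.5,0,0,0]
  ]
}}

```text
time: 12.48
eef_pos: [0.4951, 0.1965, 0.1645]
orientation: [[-0.249, 0.968, -0.0], [0.968, 0.249, -0.0], [-0.0, -0.0, -1.0]]
contact_force: [-0.2, 3.6, -2.5]
finger_gap: 0.0157
grasp_force: 30.0
```

Call:
{"method": "jog_arm", "body": {
  "series": [
    [0,0.3,0,0.5,0,0,0],
    [0,0.3,0,1,0,0,0],
    [0,0.3,0,1.3,0,0,0],
    [0,0.3,0,1.3,0,0,0],
    [0,0.3,0,1.3,0,0,0]
  ]
}}

```text
time: 12.9
eef_pos: [0.4951, 0.1967, 0.1634]
orientation: [[-0.249, 0.968, 0.0], [0.968, 0.249, -0.0], [-0.0, 0.0, -1.0]]
contact_force: [-0.7, 3.2, 0.4]
finger_gap: 0.0158
grasp_force: 30.0
```

Dropped in and seated (TCP 0.1634, cap about 23 mm down). Now I turn clockwise about the cap axis, following the ramps down.

Call:
{"method": "jog_arm", "body": {
  "series": [
    [0,0,-0.2,0.1,0,0,0.07],
    [0,0,-0.4,0.2,0,0,0.14],
    [0,0.1,-0.5,0.4,0,0,0.21],
    [0,0.1,-0.7,0.5,0,0,0.28],
    [0,0.2,-0.9,0.6,0,0,0.35],
    [0,0.2,-0.9,0.6,0,0,0.35]
  ]
}}

```text
time: 13.4
eef_pos: [0.4944, 0.1966, 0.1629]
orientation: [[0.102, 0.995, 0.0], [0.995, -0.102, -0.0], [-0.0, 0.0, -1.0]]
contact_force: [-0.8, 1.4, 1.3]
finger_gap: 0.0162
grasp_force: 30.0
```

```bash
cat > st.py <<'E'
from bench import *
import numpy as np
s=sense();o=np.array(s["orientation"]);print({k:np.round(s[k],4).tolist() for k in("time","eef_pos","qpos","contact_force","ft_torque","finger_gap")},"bearing",np.degrees(np.arctan2(o[1][0],o[0][0])).round(1),"F tool",(o.T@np.array(s["contact_force"])).round(1))
E
python3 st.py
```

```text
{'time': 13.4, 'eef_pos': [0.4944, 0.1966, 0.1629], 'qpos': [-0.8065, 0.3204, 0.4455, 1.9011, -0.1665, 0.9557, -0.386], 'contact_force': [-0.7653, 1.3763, 1.2624], 'ft_torque': [0.4378, 0.1088, -0.0642], 'finger_gap': 0.0162} bearing 84.2 F tool [ 1.3 -0.9 -1.3]
```

Call:
{"method": "jog_arm", "body": {
  "series": [
    [0,0,-0.2,0.1,0,0,0.07],
    [0,0,-0.4,0.3,0,0,0.14],
    [0,0.1,-0.5,0.4,0,0,0.21],
    [0,0.1,-0.7,0.6,0,0,0.28],
    [0,0.2,-0.9,0.7,0,0,0.35],
    [0,0.2,-0.9,0.7,0,0,0.35]
  ]
}}

```text
time: 13.9
eef_pos: [0.4934, 0.1969, 0.162]
orientation: [[0.434, 0.901, 0.0], [0.901, -0.434, -0.0], [-0.0, 0.0, -1.0]]
contact_force: [-0.2, 1.3, -1.7]
finger_gap: 0.0157
grasp_force: 30.0
```

```bash
python3 st.py
```

```text
{'time': 13.9, 'eef_pos': [0.4934, 0.1969, 0.162], 'qpos': [-0.8617, 0.3287, 0.5122, 1.9053, -0.1943, 0.9562, -0.709], 'contact_force': [-0.1636, 1.2943, -1.7048], 'ft_torque': [0.4343, -0.0297, -0.0254], 'finger_gap': 0.0157} bearing 64.3 F tool [ 1.1 -0.7  1.7]
```

Call:
{"method": "jog_arm", "body": {
  "series": [
    [0,0,-0.1,0.1,0,0,0.05],
    [0,0,-0.2,0.2,0,0,0.1],
    [0,0,-0.3,0.3,0,0,0.15],
    [0,0,-0.3,0.3,0,0,0.15]
  ]
}}

```text
time: 14.23
eef_pos: [0.4936, 0.1969, 0.162]
orientation: [[0.562, 0.827, 0.001], [0.827, -0.562, -0.0], [0.001, 0.001, -1.0]]
contact_force: [4.0, 1.8, -1.0]
finger_gap: 0.0152
grasp_force: 30.0
```

```bash
python3 st.py
```

```text
{'time': 14.2333, 'eef_pos': [0.4936, 0.1969, 0.162], 'qpos': [-0.8852, 0.3328, 0.5414, 1.9063, -0.2068, 0.9563, -0.8449], 'contact_force': [4.0159, 1.799, -1.042], 'ft_torque': [0.2528, -1.0445, 0.0375], 'finger_gap': 0.0152} bearing 55.8 F tool [3.7 2.3 1. ]
```

Call:
{"method": "jog_arm", "body": {
  "series": [
    [0,0,-0.1,0.1,0,0,0.05],
    [0,0,-0.2,0.1,0,0,0.1],
    [0,0,-0.2,0.1,0,0,0.1]
  ]
}}

```text
time: 14.48
eef_pos: [0.4938, 0.1974, 0.162]
orientation: [[0.641, 0.767, 0.002], [0.767, -0.641, 0.0], [0.001, 0.001, -1.0]]
contact_force: [4.8, 1.9, -1.3]
finger_gap: 0.0158
grasp_force: 30.0
```

```bash
python3 st.py
```

```text
{'time': 14.4833, 'eef_pos': [0.4938, 0.1974, 0.162], 'qpos': [-0.9015, 0.3359, 0.5612, 1.9067, -0.2157, 0.9566, -0.9367], 'contact_force': [4.8431, 1.8786, -1.339], 'ft_torque': [0.4896, -1.3868, 0.1086], 'finger_gap': 0.0158} bearing 50.1 F tool [4.5 2.5 1.3]
```

Call:
{"method": "jog_arm", "body": {
  "series": [
    [0,0,0,0,0,0,0.05],
    [0,0,-0.1,0,0,0,0.1],
    [0,0,-0.1,0,0,0,0.1]
  ]
}}

```text
time: 14.73
eef_pos: [0.4937, 0.1974, 0.162]
orientation: [[0.715, 0.699, 0.002], [0.699, -0.715, 0.0], [0.002, 0.001, -1.0]]
contact_force: [6.6, 2.4, -1.0]
finger_gap: 0.0157
grasp_force: 30.0
```

```bash
python3 st.py
```

```text
{'time': 14.7333, 'eef_pos': [0.4937, 0.1974, 0.162], 'qpos': [-0.9177, 0.3391, 0.5816, 1.9073, -0.2246, 0.9576, -1.0285], 'contact_force': [6.5958, 2.4215, -0.9702], 'ft_torque': [0.4927, -1.4491, 0.1404], 'finger_gap': 0.0157} bearing 44.4 F tool [6.4 2.9 1. ]
```

The torque is rising at the stop (0.11, then 0.14 N m). I'll relieve the sideways force and continue in small steps.

Call:
{"method": "jog_arm", "body": {
  "series": [
    [0,0.3,0.2,0,0,0,0.05],
    [0,0.3,0.2,0,0,0,0.1],
    [0,0.3,0.2,0,0,0,0.1]
  ]
}}

```text
time: 14.98
eef_pos: [0.4934, 0.1972, 0.1618]
orientation: [[0.781, 0.624, 0.001], [0.624, -0.781, -0.0], [0.0, 0.0, -1.0]]
contact_force: [0.2, 0.6, 2.4]
finger_gap: 0.0158
grasp_force: 30.0
```

```bash
python3 st.py
```

```text
{'time': 14.9833, 'eef_pos': [0.4934, 0.1972, 0.1618], 'qpos': [-0.9334, 0.3433, 0.6021, 1.9075, -0.2343, 0.9603, -1.1194], 'contact_force': [0.2054, 0.5728, 2.3597], 'ft_torque': [0.088, -0.0288, -0.0297], 'finger_gap': 0.0158} bearing 38.6 F tool [ 0.5 -0.3 -2.4]
```

Call:
{"method": "jog_arm", "body": {
  "series": [
    [0,0,0,0,0,0,0.05],
    [0,0,0,0,0,0,0.08],
    [0,0,0,0,0,0,0.08]
  ]
}}

```text
time: 15.23
eef_pos: [0.4933, 0.1972, 0.1618]
orientation: [[0.828, 0.561, 0.0], [0.561, -0.828, -0.0], [0.0, 0.0, -1.0]]
contact_force: [1.4, 0.6, 2.2]
finger_gap: 0.0159
grasp_force: 30.0
```

```bash
python3 st.py
```

```text
{'time': 15.2333, 'eef_pos': [0.4933, 0.1972, 0.1618], 'qpos': [-0.9463, 0.3462, 0.6186, 1.908, -0.2419, 0.9615, -1.1912], 'contact_force': [1.3932, 0.6161, 2.1821], 'ft_torque': [0.0312, -0.4013, 0.0481], 'finger_gap': 0.0159} bearing 34.1 F tool [ 1.5  0.3 -2.2]
```

The torque fell from 0.14 to −0.03 N m at bearing 38.6°: one click. TCP height puts the cap 24.8 mm down. I'll ease off the residual torque, release and rise.

Call:
{"method": "jog_arm", "body": {
  "series": [
    [0,0,0,0,0,0,-0.05],
    [0,0,0,0,0,0,-0.05],
    [40,0,0,0,0,0,-0.05],
    [40,0,0,0,0,0,-0.05],
    [40,0,0,0,0,0,-0.05],
    [40,0,0,0,0,0,-0.05],
    [40,0,0,0,0,0,-0.05],
    [40,0,0,-10,0,0,-0.05],
    [40,0,0,-30,0,0,-0.05],
    [40,0,0,-60,0,0,-0.05],
    [60,0,0,-100,0,0,-0.05],
    [60,0,0,-130,0,0,-0.05],
    [60,0,0,-130,0,0,-0.05],
    [60,0,0,-130,0,0,-0.05],
    [60,0,0,-130,0,0,-0.05]
  ]
}}

```text
time: 16.48
eef_pos: [0.4928, 0.1973, 0.2916]
orientation: [[0.8, 0.6, -0.0], [0.6, -0.8, -0.0], [-0.0, -0.0, -1.0]]
contact_force: [0.9, -0.4, 0.3]
finger_gap: 0.0602
grasp_force: 0.0
```

```bash
python3 st.py; python3 - <<'E'
from bench import *
from h import *
w=camera("wrist");s=camera("scene");pickle.dump((w,s),open("w5.pkl","wb"))
u,v=proj(s,[.4945,.196,.15]).astype(int)
cv2.imwrite("pics/end.png",np.hstack([cv2.resize(w["img"],(480,360)),cv2.resize(s["img"][v-36:v+36,u-32:u+32],(320,360),interpolation=2)])[:,:,::-1])
E
```

```text
{'time': 16.4833, 'eef_pos': [0.4928, 0.1973, 0.2916], 'qpos': [-0.9976, 0.2001, 0.6506, 1.7553, -0.1282, 1.2292, -1.2414], 'contact_force': [0.8541, -0.3684, 0.2662], 'ft_torque': [-0.0846, 0.1454, 0.0957], 'finger_gap': 0.0602} bearing 36.8 F tool [ 0.5  0.8 -0.3]
```

View pics/end.png

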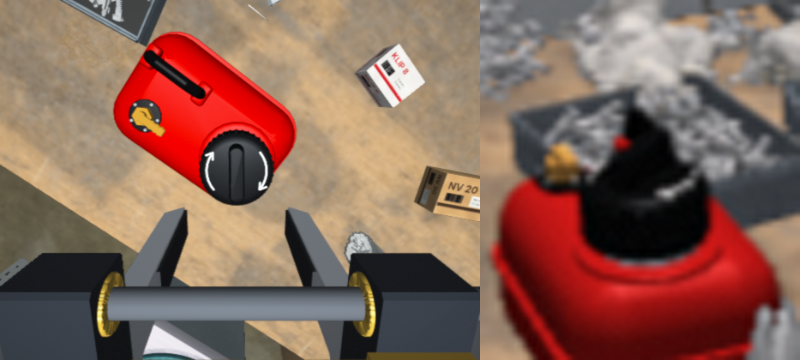

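The cap is seated upright, its bar is still aligned with the hand, and the packs are untouched. The torque sensor's unloaded reading is noisy (0.096 N m), so the click evidence is weaker than it looked. I'll regrip and turn one more tooth, which gives at most two clicks in total and so is safe.

Call:
{"method": "jog_arm", "body": {
  "series": [
    [40,0,0,35,0,0,0],
    [40,0,0,70,0,0,0],
    [40,0,0,100,0,0,0],
    [40,0,0,115,0,0,0],
    [40,0,0,125,0,0,0],
    [40,0,0,130,0,0,0],
    [40,0,0,130,0,0,0],
    [40,0,0,130,0,0,0],
    [0,0,0,130,0,0,0],
    [0,0,0,130,0,0,0],
    [0,0,0,130,0,0,0],
    [0,0,0,130,0,0,0],
    [0,0,0,130,0,0,0],
    [0,0,0,130,0,0,0],
    [0,0,0,130,0,0,0],
    [0,0,0,130,0,0,0]
  ],
  "force": 30
}}

```text
time: 17.92
eef_pos: [0.4933, 0.1975, 0.1618]
orientation: [[0.8, 0.599, 0.0], [0.599, -0.8, 0.0], [0.0, 0.0, -1.0]]
contact_force: [0.7, 0.1, 2.2]
finger_gap: 0.0159
grasp_force: 30.0
```

```bash
python3 st.py
```

```text
{'time': 17.9167, 'eef_pos': [0.4933, 0.1975, 0.1618], 'qpos': [-0.9421, 0.3451, 0.6127, 1.9078, -0.2396, 0.961, -1.1466], 'contact_force': [0.6845, 0.0928, 2.2246], 'ft_torque': [0.0635, -0.088, 0.0003], 'finger_gap': 0.0159} bearing 36.8 F tool [ 0.6  0.3 -2.2]
```

Call:
{"method": "jog_arm", "body": {
  "series": [
    [0,0,0,0,0,0,0.05],
    [0,0,0,0,0,0,0.1],
    [0,0,0,0,0,0,0.15],
    [0,0,0,0,0,0,0.15],
    [0,0,0,0,0,0,0.15]
  ]
}}

```text
time: 18.33
eef_pos: [0.494, 0.1977, 0.162]
orientation: [[0.881, 0.473, 0.002], [0.473, -0.881, 0.0], [0.002, 0.001, -1.0]]
contact_force: [5.3, 1.4, 1.5]
finger_gap: 0.0158
grasp_force: 30.0
```

```bash
python3 st.py
```

```text
{'time': 18.3333, 'eef_pos': [0.494, 0.1977, 0.162], 'qpos': [-0.9668, 0.3514, 0.6446, 1.9079, -0.2544, 0.9622, -1.2832], 'contact_force': [5.3092, 1.3553, 1.4899], 'ft_torque': [0.2385, -1.2327, 0.142], 'finger_gap': 0.0158} bearing 28.2 F tool [ 5.3  1.3 -1.5]
```

Call:
{"method": "jog_arm", "body": {
  "series": [
    [0,0,0,0,0,0,0.05],
    [0,0,0,0,0,0,0.1],
    [0,0,0,0,0,0,0.1],
    [0,0,0,0,0,0,0.1]
  ]
}}

```text
time: 18.67
eef_pos: [0.4939, 0.1976, 0.162]
orientation: [[0.924, 0.383, 0.002], [0.383, -0.924, 0.0], [0.002, 0.0, -1.0]]
contact_force: [4.8, 1.8, 1.8]
finger_gap: 0.0159
grasp_force: 30.0
```

```bash
python3 st.py
```

```text
{'time': 18.6667, 'eef_pos': [0.4939, 0.1976, 0.162], 'qpos': [-0.9833, 0.3557, 0.666, 1.9084, -0.2646, 0.964, -1.3736], 'contact_force': [4.8196, 1.7528, 1.7968], 'ft_torque': [0.3553, -1.1776, 0.0611], 'finger_gap': 0.0159} bearing 22.5 F tool [ 5.1  0.2 -1.8]
```

Call:
{"method": "jog_arm", "body": {
  "series": [
    [0,0,0,0,0,0,0.05],
    [0,0,0,0,0,0,0.07],
    [0,0,0,0,0,0,0.07]
  ]
}}

```text
time: 18.92
eef_pos: [0.4939, 0.1976, 0.162]
orientation: [[0.949, 0.316, 0.002], [0.316, -0.949, 0.0], [0.002, 0.0, -1.0]]
contact_force: [6.8, 1.2, 0.9]
finger_gap: 0.0159
grasp_force: 30.0
```

```bash
python3 st.py
```

```text
{'time': 18.9167, 'eef_pos': [0.4939, 0.1976, 0.162], 'qpos': [-0.995, 0.3589, 0.6812, 1.9087, -0.2721, 0.9651, -1.4376], 'contact_force': [6.8053, 1.235, 0.9116], 'ft_torque': [0.363, -1.427, 0.2122], 'finger_gap': 0.0159} bearing 18.4 F tool [ 6.8  1.  -0.9]
```

Call:
{"method": "jog_arm", "body": {
  "series": [
    [0,0,0,0,0,0,0.05],
    [0,0,0,0,0,0,0.07],
    [0,0,0,0,0,0,0.07]
  ]
}}

```text
time: 19.17
eef_pos: [0.4936, 0.1976, 0.1619]
orientation: [[0.968, 0.249, 0.001], [0.249, -0.968, 0.0], [0.001, 0.0, -1.0]]
contact_force: [4.4, 1.7, 2.6]
finger_gap: 0.0158
grasp_force: 30.0
```

```bash
python3 st.py
```

```text
{'time': 19.1667, 'eef_pos': [0.4936, 0.1976, 0.1619], 'qpos': [-1.0067, 0.3623, 0.6964, 1.9093, -0.2797, 0.9668, -1.5004], 'contact_force': [4.3969, 1.6561, 2.559], 'ft_torque': [0.4624, -1.0611, 0.1076], 'finger_gap': 0.0158} bearing 14.4 F tool [ 4.7 -0.5 -2.6]
```

The torque peaked again (0.21 N m) 24° after the first peak, then fell, so the clicks are real and two teeth are on. Easing off, releasing and retreating.

Call:
{"method": "jog_arm", "body": {
  "series": [
    [0,0.2,0,0,0,0,-0.03],
    [0,0.2,0,0,0,0,-0.05],
    [40,0.2,0,0,0,0,-0.05],
    [40,0.2,0,0,0,0,-0.05],
    [40,0.2,0,0,0,0,-0.05],
    [40,0.2,0,0,0,0,-0.05],
    [40,0.2,0,0,0,0,-0.05],
    [40,0,0,-10,0,0,-0.05],
    [40,0,0,-30,0,0,-0.05],
    [40,0,0,-60,0,0,-0.05],
    [60,0,0,-100,0,0,-0.05],
    [60,0,0,-130,0,0,-0.05],
    [60,0,0,-130,0,0,-0.05],
    [60,0,0,-130,0,0,-0.05],
    [60,0,0,-130,0,0,-0.05]
  ]
}}

```text
time: 20.42
eef_pos: [0.4928, 0.1974, 0.2916]
orientation: [[0.954, 0.298, -0.0], [0.298, -0.954, 0.0], [-0.0, -0.0, -1.0]]
contact_force: [0.1, -0.3, -0.6]
finger_gap: 0.0599
grasp_force: 0.0
```

```bash
python3 st.py; python3 - <<'E'
from bench import *
from h import *
w=camera("wrist");g=w["img"]
# bar vs hand angle check & cap centre: white arrows midpoint at z .142-.025+.04
u,v=proj(w,[.4945,.1965,.157]).astype(int);m=np.zeros(g.shape[:2],np.uint8);cv2.circle(m,(int(u),int(v)),34,1,-1)
m&=(g.min(2)>140).astype(np.uint8)
n,l,st,ce=cv2.connectedComponentsWithStats(m);q=[c for c,a in zip(ce[1:],st[1:]) if a[4]>20];print(q,ray(w,*np.mean(q,0),.157))
print(sign_off())
E
```

```text
{'time': 20.4167, 'eef_pos': [0.4928, 0.1974, 0.2916], 'qpos': [-1.069, 0.2112, 0.7383, 1.7571, -0.1503, 1.231, -1.5593], 'contact_force': [0.0662, -0.2607, -0.6487], 'ft_torque': [-0.0238, 0.1423, -0.0139], 'finger_gap': 0.0599} bearing 17.4 F tool [-0.   0.3  0.6]
[array([306.22962963, 197.14074074])] [0.50292219 0.17230895 0.157     ]
the job is handed in; nothing more can be done
None
```

The cap is fitted: it dropped into the notches, was tightened clockwise to two ratchet clicks judging by the torque readings, and was released; I handed the job in at 20.4 s. I estimate it about 25 mm down from the gripper height; a last camera check of its centring found only one of the two arrows, so centring is unconfirmed.

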